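# Gather the capped sample jars and stack the carriers

## Robot

A 6-joint arm with a two-finger parallel gripper is mounted at the origin on the work surface. World frame = base frame: x ahead of the robot, y to its left, z up, the work surface at z = 0. Lengths are in mm, angles in degrees, forces in N, time in s.
With the tool pointing down it reaches from about 275 to 850 mm from the base axis. Payload 5.2 kg.
Tool frame: the origin (TCP) lies on the centre line of the jaws, within the pads' length; the fingertips stand 8 mm ahead of it and the grasp point (between the pads) lies 11 mm behind it; z points along the fingers, y is the line along which they close (so a half turn about z gives the same grasp; the last joint's range is limited). The gripper opens to 85 mm and grips with 20 to 120 N. Pads are 22 mm wide; open, the fingers measure 114 mm over their backs; the gripper's body (76 mm by 85 mm) begins 54 mm behind the grasp point. The pads swing forward as they close: fully open they stand 13 mm farther back than shut.
Start: joints at [-83.698, 14.817, 87.949, -0, 77.235, -11.62], TCP at [169.269, -523.31, 218.41] pointing down, gripper open.
Joint ranges: [-179.93, 179.93], [-52.35, 119.4], [10.71, 147.94], [-69.91, 249.91], [12.55, 155.21], [-178.61, 178.61]. Speed limits (degrees/s): [147.25, 147.25, 180, 180, 180, 180].

## Interface

Orientations are given as [roll, pitch, yaw] about the fixed x, y, z axes, in that order (R = Rz(yaw) Ry(pitch) Rx(roll)).
In Python, from cell import ctrl gives the robot as it stands.
- The arm moves only by the tool play_rows, never from a script. Its argument "motion" is a list of rows, each a list of 2 entries, a list of its own where there are three numbers: the shift along the tool's x, y, z in cm, then the turn, a rotation vector about the tool's x, y, z in rad. A call has 1 to 20 rows; each row shifts and turns the commanded pose from where the row before left it, along the tool's axes as they then stand; what a row does not reach is not made up. A row lasts 1/12 s, in which the tool goes at most 41.7 mm and 7.16 degrees, less where a joint would pass 70% of its speed; a pose out of reach is approached as far as the arm can. A call is refused whole if a number of a shift passes 4.17 or a number of a turn 0.125, either way. A call with a gripper value outside its range is refused whole. "fingers" is the gripper's target within -1 to 1 (shut at 1, half-way at 0, fully open at -1), set as the call begins (left out, the last holds). The fingers move at their own pace and stop on an object; "force" is the grip in N (left out, the last holds). Time passes only in rows, so rows that do not move let the fingers close. It gives the time, the measured TCP pose, the force, the opening and the grip force at its end, in the units of the state.
- ctrl.sense(): the state, without advancing time (a new reading comes with each control period).
- ctrl.grab_frame(name): name is "side" or "top" or "wrist"; returns (picture, depth): 384x512x3 uint8, red, green, blue; 384x512 float32, mm along the optical axis (not along the pixel's ray), 0 where there is no reading.
- ctrl.calibration(name): a dict with "K" (3x3 intrinsics, pixels), "dist_coeffs" ([k1, k2, p1, p2, k3] as OpenCV has them; the pictures are not rectified), "view" (4x4, takes a point from world to camera coordinates). Camera axes: x right, y down, z forward; pixel columns grow to the right and rows downward; lengths in mm; the calibration is good to about 2 mm. A picture is of the moment at which its call begins: read the wrist's pose just before it. calibration takes no time and is no camera call; for the wrist camera it gives the pose at the moment of the call.
- ctrl.job_done(): hands the job in; it is judged then, once.
The state is a dict: "time_s": time; "qpos": joint angles; "qd": joint speeds; "joint_efforts": joint torques, N m; "ee_pos": TCP position; "tcp_rot": TCP orientation; "force": force on the tool from outside, world axes, zero at the start; "torque": the same for the moment, N m; "width": finger opening in mm; "gripper_force": force on a finger pad.
Only numpy, scipy, OpenCV 4.12 (cv2) and the standard library are available. Lean on these libraries where they do the work, as an engineer would, in place of code of your own. Each camera call takes 0.05 s, during which the arm holds its last target. There are 200 camera calls.

## Task

Stand the three tall capped sample jars upright in the pockets of the grey carrier, one to a pocket; the open empty jar and the squat jar stay where they are. When all three are in, set the second carrier (the one with the handle plate) squarely on top, turned so that its label is on the opposite side to the lower one's label and its feet stand on the rims instead of dropping into the notches. Let go of everything, and leave the tube rack and the carousel where they stand.

Things in the scene. Friction and masses are not known exactly. Their poses are not given: they have to be found in the camera images.
- carrier: lower carrier: grey tote, no handle, 700 g, loose. Origin: centre of underside; y along its 212 mm. Floor 4 mm thick; side walls and dividers 18 mm high. 3 pockets 58 (x) x 52 (y) mm, centres y = -55, 0, 55. End walls 100 mm wide with flat rims 92 mm high at |y| 92 to 106, each cut by two notches 18 mm wide, 56 deep, at x = -34 and 13. White label along the foot of its -x side
- topper_grip (a point): upper carrier: same grey tote, 350 g, loose, no pockets, upright handle plate in the middle 14 mm thick (x), 70 long (y), top 82 mm up. Point: on the plate at the tote's centre, 62 mm above its underside; axes as the lower's (label at -x). Four feet jut from the end walls to |y| 104, 12 mm wide, at x = -34 and 13, undersides 8 mm above the tote's
- topper_label (a point): white label, 80 mm long, on the upper carrier's -x side; point 40 mm from its centre line, 12 mm up. With its x opposite to the lower's and centred over it, the feet stand on the rims, underside 84 mm above the lower's, its floor 8 mm down between the rims (about 5 mm play in y). Facing the same way, the feet sink into the notches and it nests onto the jars
- jar1_center (a point): tall capped sample jar, one of three alike: white plastic cylinder 36 mm diameter, 70 mm tall, its top 18 mm a flat screw cap of the same diameter with a thin groove under it; 90 g, upright. Point: its centre, 35 mm up. Grip it across the diameter in its upper half, to keep the fingers above the carrier's low walls
- jar2_center (a point): tall capped sample jar, one of three alike: white plastic cylinder 36 mm diameter, 70 mm tall, its top 18 mm a flat screw cap of the same diameter with a thin groove under it; 90 g, upright. Point: its centre, 35 mm up. Grip it across the diameter in its upper half, to keep the fingers above the carrier's low walls
- jar3_center (a point): tall capped sample jar, one of three alike: white plastic cylinder 36 mm diameter, 70 mm tall, its top 18 mm a flat screw cap of the same diameter with a thin groove under it; 90 g, upright. Point: its centre, 35 mm up. Grip it across the diameter in its upper half, to keep the fingers above the carrier's low walls
- open_jar_center (a point): look-alike that stays: empty white jar 36 mm diameter, 70 mm tall, without cap (open mouth seen from above). The point is its centre, 35 mm up
- squat_jar_center (a point): look-alike that stays: squat wide white jar with cap, 54 mm diameter, 42 mm tall. The point is its centre, 21 mm up
- tube_rack: bystander: grey block rack of small tubes, 105 x 150 mm, 45 mm high (tubes to 80 mm), long axis y. Origin at the centre of its underside
- carousel: bystander: black round tube carousel 170 mm diameter, 22 mm thick, with a centre knob up to 66 mm. Origin at the centre of its underside
Mind the look-alikes: they are no part of the job. Leave any green or orange look-alike of the part that bears jar2_center alone.

How it is judged (in metres and radians):
On the way, in this order (a step that is already met when the one before it is completed fails the run):
1. the three tall capped jars stand upright in the carrier, one to a pocket (x of jar1_center in the frame of carrier between -0.014 and 0.014 m and z of jar1_center in the frame of carrier between 0.034 and 0.044 m and angle between each of jar1_center, jar2_center, jar3_center's own z axis and vertical below 0.12 rad and (y of jar1_center in the frame of carrier between -0.068 and -0.042 m or y of jar1_center in the frame of carrier between -0.013 and 0.013 m or y of jar1_center in the frame of carrier between 0.042 and 0.068 m) and x of jar2_center in the frame of carrier between -0.014 and 0.014 m and z of jar2_center in the frame of carrier between 0.034 and 0.044 m and (y of jar2_center in the frame of carrier between -0.068 and -0.042 m or y of jar2_center in the frame of carrier between -0.013 and 0.013 m or y of jar2_center in the frame of carrier between 0.042 and 0.068 m) and x of jar3_center in the frame of carrier between -0.014 and 0.014 m and z of jar3_center in the frame of carrier between 0.034 and 0.044 m and (y of jar3_center in the frame of carrier between -0.068 and -0.042 m or y of jar3_center in the frame of carrier between -0.013 and 0.013 m or y of jar3_center in the frame of carrier between 0.042 and 0.068 m)), for 0.2 s.
2. then the second carrier stands on the first, its label on the opposite side (x of topper_grip in the frame of carrier between -0.01 and 0.01 m and y of topper_grip in the frame of carrier between -0.01 and 0.01 m and z of topper_grip in the frame of carrier between 0.141 and 0.151 m and x of topper_label in the frame of carrier between 0.025 and 0.055 m and angle between topper_grip's own z axis and vertical below 0.05 rad and angle between the y axis of topper_grip and the y axis of carrier, either way round below 0.1 rad), for 0.2 s.
At the end, for the whole second after the job is handed in: each tall capped jar upright on its own pocket's floor (13 mm); second carrier level on the rims, label opposite, centred within 10 mm and 0.10 rad, at stacked height (5 mm); all released and at rest; open jar, squat jar, rack and carousel within 30 mm of their start (all of step 1 and all of step 2 and linear speed of each of jar1, jar2, jar3, topper, carrier below 0.02 m/s and angular speed of each of jar1, jar2, jar3, topper, carrier below 0.2 rad/s and distance of each of open_jar_center, squat_jar_center, tube_rack, carousel from where it was at the start of the episode below 0.03 m); the robot touches nothing.
It fails at once if a jar that does not belong, the tube rack or the carousel is moved by 30 mm or more (distance of any of open_jar_center, squat_jar_center, tube_rack, carousel from where it was at the start of the episode above 0.03 m).
It also fails if it takes over 115 s, if anything falls off the work surface, if the arm or the gripper's body presses on something with over 40 N, if the wrist force passes 120 N, or if a joint passes its speed limit or range.

## Working session

There is one attempt and no reset: what is moved stays moved. The work goes in short steps, Python scripts to look and compute and a tool call to move; the robot and the scene stay as the last step left them, time stands still between calls to the robot, and variables do not carry over. Pictures are saved under pics/ and viewed, at most 14 in all, crops included, and the job is handed in when it is done.

Besides the shell and the picture viewer there is one more tool, called as name(argument=value, ...) on one line, values as JSON. play_rows: Moves the arm, as the interface text tells. Its arguments: {"type":"object","properties":{"motion":{"type":"array"},"fingers":{"type":"number"},"force":{"type":"number"}},"required":["motion"]}

```bash
mkdir -p pics; cat > h.py <<'E'
import numpy as np, cv2
from cell import ctrl
def grab(n,save=None):
    im,d=ctrl.grab_frame(n); c=ctrl.calibration(n)
    if save: cv2.imwrite('pics/'+save+'.png',im[:,:,::-1]); 
    np.savez('/tmp/%s.npz'%(save or n),im=im,d=d,K=c['K'],D=c['dist_coeffs'],V=c['view'])
    return im,d,c
def cloud(f):
    z=np.load('/tmp/%s.npz'%f); d=z['d']; h,w=d.shape
    u,v=np.meshgrid(np.arange(w),np.arange(h))
    p=cv2.undistortPoints(np.stack([u,v],-1).reshape(-1,1,2).astype(float),z['K'],z['D']).reshape(h,w,2)
    P=np.dstack([p*d[...,None],d]); V=z['V']
    W=(P-V[:3,3])@V[:3,:3]; W[d==0]=np.nan
    return W,z
E
python3 - <<'E'
from h import *
s=ctrl.sense(); print(s)
a=grab('top','top0')[0]; b=grab('side','side0')[0]
cv2.imwrite('pics/t0.png',cv2.resize(a[:,:,::-1],(800,600),interpolation=cv2.INTER_CUBIC))
cv2.imwrite('pics/s0.png',cv2.resize(b[:,:,::-1],(800,600),interpolation=cv2.INTER_CUBIC))
E
```

```text
{'time_s': 0.0, 'qpos': array([-8.37000377e+01,  1.48590093e+01,  8.80117676e+01,  1.75752141e-03,
        7.72347392e+01, -1.16206468e+01]), 'qd': array([ 0.03221609,  0.06878829,  0.00662601, -0.0018276 ,  0.01050473,
       -0.07148055]), 'joint_efforts': array([ 1.39033695e-03, -4.46021426e+01, -2.90572107e+01,  1.10288943e-05,
        1.17153625e-02,  5.35436953e-06]), 'ee_pos': array([ 169.19559304, -522.74611739,  217.57223522]), 'tcp_rot': array([-1.79896992e+02, -2.29324338e-02,  1.79201986e+01]), 'force': array([-0.6827779 ,  0.52311692, -0.10599446]), 'torque': array([ 0.02425807,  0.02161635, -0.03134048]), 'gripper_force': 0.0, 'width': 85.57142930743895}
```

View pics/t0.png

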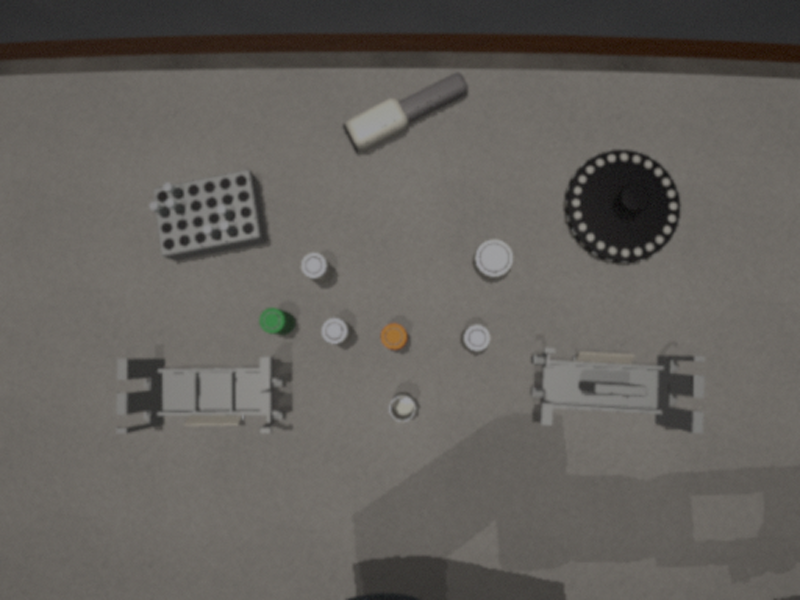

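View pics/s0.png

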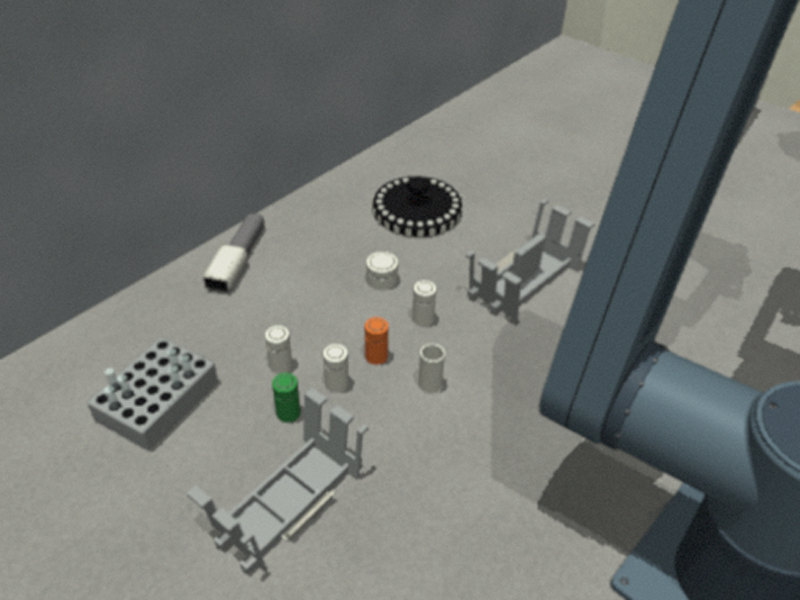

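The top picture shows these candidates (800x600 px):
- White capped jars at (314,266), (335,331) and (477,338). These are the ones I want.
- Look-alikes: the open jar at (403,408), the squat jar at (494,258), the green one at (273,320) and the orange one at (394,337).
- Lower carrier at about (213,393), with its label on the near side.
- Handled carrier at about (615,386), with its label on the far side.

```bash
python3 - <<'E'
from h import *
W,z=cloud('top0'); im=z['im']
cc=im[150:275,160:330]; cv2.imwrite('pics/c0.png',cv2.resize(cc[:,:,::-1],None,fx=4,fy=4,interpolation=cv2.INTER_CUBIC))
def roi(u0,v0,u1,v1,zl,zh):
    s=np.zeros(W.shape[:2],bool); s[int(v0*.64):int(v1*.64),int(u0*.64):int(u1*.64)]=1
    return W[s&(W[...,2]>zl)&(W[...,2]<zh)]
print('table',np.nanmedian(roi(380,440,420,480,-50,50),axis=0))
for n,(u,v) in dict(A=(314,266),B=(335,331),C=(477,338),open=(403,408),squat=(494,258),green=(273,320),orange=(394,337)).items():
    P=roi(u-30,v-30,u+30,v+30,30 if n=='squat' else 58,90)
    (c,r)=cv2.minEnclosingCircle(P[:,:2].astype(np.float32)); print(n,len(P),P.mean(0).round(1),np.median(P[:,2]).round(1),np.round(c,1),round(r,1))
for n,b in dict(low=(100,330,300,450),up=(515,330,720,450)).items():
    for zl,zh in ((80,105),(76,90)):
        P=roi(*b,zl,zh)
        print(n,zl,len(P),P.mean(0).round(1),np.median(P[:,2]).round(1),cv2.minAreaRect(P[:,:2].astype(np.float32)))
    P=roi(*b,-5,120); print(np.histogram(P[:,2],bins=range(-5,121,5))[0])
for n,(u,v) in dict(rack=(208,213),car=(622,207)).items():
    P=roi(u-70,v-70,u+70,v+70,12,100); print(n,P.mean(0).round(0),P.min(0).round(0),P.max(0).round(0))
E
```

```text
table [375.78868746   8.40304753  -0.37594026]
A 225 [647.2 129.9  69.5] 69.9 [648. 131.] 18.0
B 221 [558.2  98.4  69.5] 69.6 [558.4  99.1] 17.7
C 226 [553.1 -94.4  70.1] 70.1 [553.3 -94.7] 17.8
open 76 [455.3   4.   68.3] 69.0 [455.7   4.2] 17.9
squat 473 [ 667.2 -120.1   42.1] 42.3 [ 668.  -120.7] 27.0
green 222 [570.2 184.6  69.3] 69.8 [570.5 186.5] 18.0
orange 221 [552.8  18.   69.9] 70.0 [552.8  18.2] 17.7
low 80 488 [471.8 295.   90.2] 90.9 ((467.0333557128906, 283.2398681640625), (99.83358764648438, 213.346435546875), 2.1065280437469482)
low 76 180 [466.9 350.5  85.2] 86.5 ((467.80029296875, 283.5946350097656), (99.86763000488281, 212.00665283203125), 2.584636688232422)
[4512 2954  338  212  547  150   69   66   79   41   40   42   52   42
   69   51   51   45  103  339    1    0    0    0    0]
up 80 758 [ 483.7 -296.9   88.4] 90.7 ((488.4117431640625, -284.32177734375), (213.19859313964844, 99.94706726074219), 87.59899139404297)
up 76 401 [ 485.4 -309.5   82.6] 82.1 ((488.16534423828125, -283.5062561035156), (211.8438720703125, 98.49332427978516), 87.75112915039062)
[2957 4342  514  136  455  215   71   79   99   47   45   49   46   51
   54   53   78  255   78  421    4    0    0    0    0]
rack [724. 292.  45.] [663. 214.  12.] [791. 380.  83.]
car [ 752. -311.   25.] [ 669. -400.   12.] [ 838. -228.   70.]
```

View pics/c0.png

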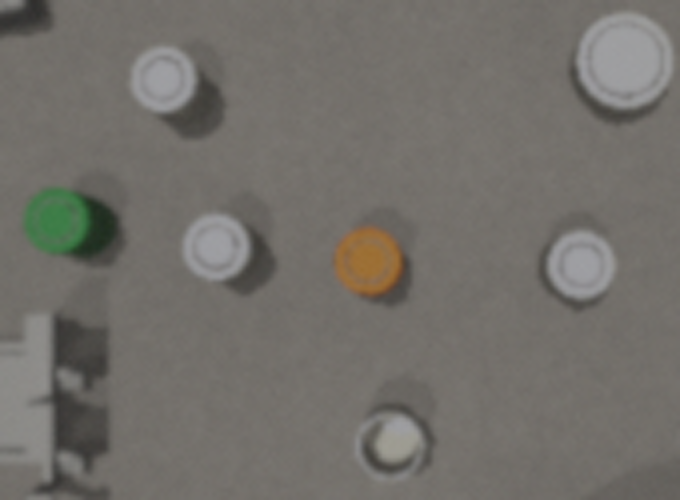

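The crop confirms it: the three white capped jars are at crop (163,78), (217,247) and (580,265). The open jar at (393,443), the orange and green ones, and the squat one are different. I'll start with jar C at (553,-95), after turning the jaws to close along world x.

play_rows(motion=[[[0, 0, 0], [0, 0, -0.1144]], [[0, 0, 0], [0, 0, -0.1144]], [[0, 0, 0], [0, 0, -0.1144]], [[0, 0, 0], [0, 0, -0.1144]], [[0, 0, 0], [0, 0, -0.1144]], [[0, 0, 0], [0, 0, -0.1144]], [[0, 0, 0], [0, 0, -0.1144]], [[0, 0, 0], [0, 0, -0.1144]], [[0, 0, 0], [0, 0, -0.1144]], [[0, 0, 0], [0, 0, -0.1144]], [[0, 0, 0], [0, 0, -0.1144]], [[2.85, 2.56, 0], [0, 0, 0]], [[2.85, 2.56, 0], [0, 0, 0]], [[2.85, 2.56, 0], [0, 0, 0]], [[2.85, 2.56, 0], [0, 0, 0]], [[2.85, 2.56, 0], [0, 0, 0]], [[2.85, 2.56, 0], [0, 0, 0]], [[2.85, 2.56, 0], [0, 0, 0]], [[2.85, 2.56, 0], [0, 0, 0]], [[2.85, 2.56, 0], [0, 0, 0]]], fingers=-1, force=40)

```text
time_s: 1.77
ee_pos: [400.3, -264.9, 218.2]
tcp_rot: [-180.0, -0.0, 90.0]
force: [0.2, -0.1, -0.3]
width: 85.3
gripper_force: 0.0
```

play_rows(motion=[[[2.86, 2.55, 0], [0, 0, 0]], [[2.86, 2.55, 0], [0, 0, 0]], [[2.86, 2.55, 0], [0, 0, 0]], [[2.86, 2.55, 0], [0, 0, 0]], [[2.86, 2.55, 0], [0, 0, 0]], [[2.86, 2.55, 0], [0, 0, 0]], [[0, 0, 3], [0, 0, 0]], [[0, 0, 3], [0, 0, 0]], [[0, 0, 3], [0, 0, 0]], [[0, 0, 0], [0, 0, 0]], [[0, 0, 0], [0, 0, 0]]])

```text
time_s: 2.68
ee_pos: [551.1, -94.5, 127.0]
tcp_rot: [-179.7, -0.1, 90.0]
force: [0.2, 0.2, 1.0]
width: 85.2
gripper_force: 0.0
```

```bash
python3 - <<'E'
from h import *
s=ctrl.sense(); print(s['time_s'],s['ee_pos'],s['tcp_rot'])
im=grab('wrist','w1')[0]
cv2.imwrite('pics/w1b.png',cv2.resize(im[:,:,::-1],(800,600)))
W,z=cloud('w1'); 
for c in ((553.2,-94.6),(552.8,18)):
  m=(W[...,2]>64)&(W[...,2]<76)&(np.hypot(W[...,0]-c[0],W[...,1]-c[1])<30); P=W[m]
  if len(P)>20: print(len(P),P.mean(0),cv2.minEnclosingCircle(P[:,:2].astype(np.float32)))
E
```

```text
2.6833 [551.10392972 -94.46153987 126.95628485] [-1.79741997e+02 -9.79574272e-02  9.00311315e+01]
1467 [553.83280902 -94.18887207  71.50629165] ((553.7766723632812, -95.57328033447266), 17.98208236694336)
2140 [553.19244825  16.6628946   71.59696753] ((553.245849609375, 16.534711837768555), 17.928367614746094)
```

View pics/w1b.png

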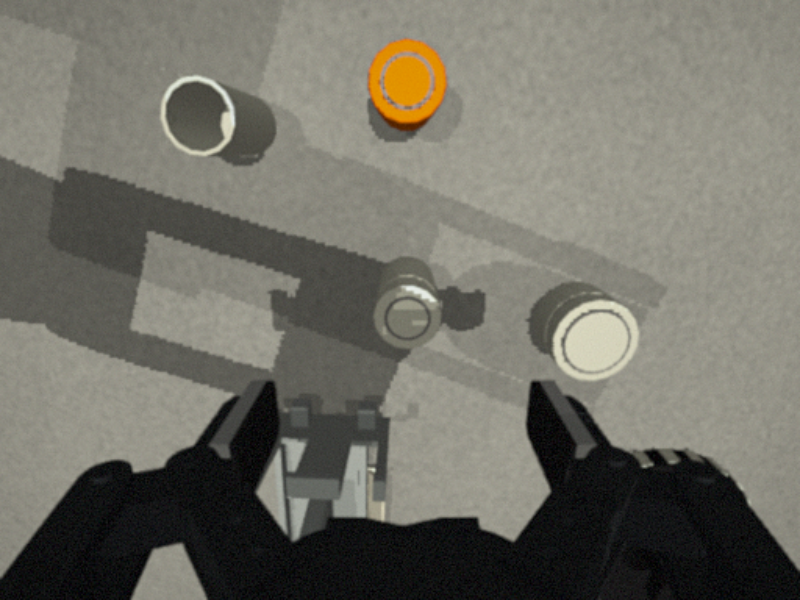

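The jar cap (408,318) sits between the open fingers. The squat jar (595,338) and the open jar (200,115) are clear of them. I'll descend and grip.

play_rows(motion=[[[0, 0.2, 2.9], [0, 0, 0]], [[0, 0, 2.9], [0, 0, 0]], [[0, 0, 2.9], [0, 0, 0]], [[0, 0, 0], [0, 0, 0]], [[0, 0, 0], [0, 0, 0]]])

```text
time_s: 3.15
ee_pos: [554.8, -95.5, 42.4]
tcp_rot: [-180.0, -0.0, 90.0]
force: [1.0, -0.6, 0.2]
width: 85.1
gripper_force: 0.0
```

play_rows(motion=[[[0, 0, 0], [0, 0, 0]], [[0, 0, 0], [0, 0, 0]], [[0, 0, 0], [0, 0, 0]], [[0, 0, 0], [0, 0, 0]], [[0, 0, 0], [0, 0, 0]], [[0, 0, 0], [0, 0, 0]], [[0, 0, 0], [0, 0, 0]], [[0, 0, 0], [0, 0, 0]]], fingers=1)

```text
time_s: 3.82
ee_pos: [555.5, -95.5, 43.2]
tcp_rot: [179.9, 0.1, 90.0]
force: [-1.5, -0.4, 6.4]
width: 33.8
gripper_force: 39.3
```

play_rows(motion=[[[0, 0, -2], [0, 0, 0]], [[0, 0, -3], [0, 0, 0]], [[0, 0, -4], [0, 0, 0]], [[1, -0.2, -2], [0, 0, 0]], [[2, -0.4, 0], [0, 0, 0]], [[3.7, -0.77, 0], [0, 0, 0]], [[3.7, -0.77, 0], [0, 0, 0]], [[3.7, -0.77, 0], [0, 0, 0]], [[3.7, -0.77, 0], [0, 0, 0]], [[3.7, -0.77, 0], [0, 0, 0]], [[3.7, -0.77, 0], [0, 0, 0]], [[3.7, -0.77, 0], [0, 0, 0]], [[3.7, -0.77, 0], [0, 0, 0]], [[3.7, -0.77, 0], [0, 0, 0]], [[3.7, -0.77, 0], [0, 0, 0]], [[2.5, -0.5, 0], [0, 0, 0]], [[0.9, -0.2, 0], [0, 0, 0]], [[0, 0, 0], [0, 0, 0]], [[0, 0, 0], [0, 0, 0]]])

```text
time_s: 5.4
ee_pos: [464.2, 338.6, 151.4]
tcp_rot: [180.0, 0.0, 90.1]
force: [0.5, 0.2, -0.7]
width: 34.3
gripper_force: 40.4
```

```bash
python3 - <<'E'
from h import *
s=ctrl.sense(); print(s['time_s'],s['ee_pos'],s['tcp_rot'],s['width'],s['force'])
im=grab('wrist','w2')[0]
cv2.imwrite('pics/w2b.png',cv2.resize(im[:,:,::-1],(800,600)))
W,z=cloud('w2'); 
m=(W[...,2]>84)&(W[...,2]<98)&(W[...,0]<540); P=W[m]; print(len(P),P.min(0),P.max(0))
m=(W[...,2]>1.5)&(W[...,2]<8)&(abs(W[...,0]-467)<50)&(abs(W[...,1]-283)<85); print(m.sum(), np.nanmean(W[m],0))
E
```

```text
5.4 [464.15932669 338.55162853 151.4053614 ] [1.79999901e+02 4.79469178e-02 9.01000064e+01] 34.297519285699394 [ 0.50597609  0.15424709 -0.7081437 ]
1668 [411.35689949 189.8991435   84.12410733] [512.11551853 391.15958923  93.71613742]
2161 [465.62709522 332.6236229    3.81455937]
```

View pics/w2b.png

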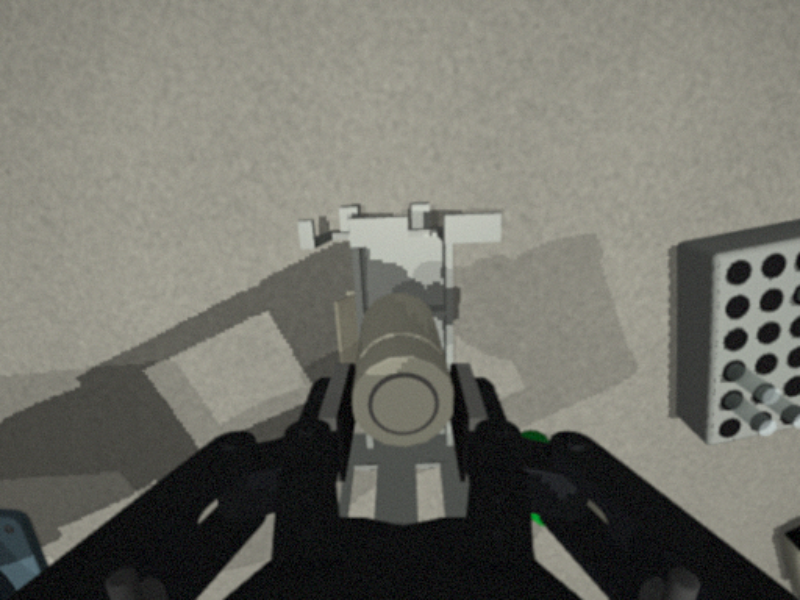

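The jar is held upright at (403,400) over the carrier's far pocket, and the rim tabs at (307,233), (380,232) and (473,226) are clear. I'll lower it and release.

play_rows(motion=[[[0, 0, 2], [0, 0, 0]], [[0, 0, 3], [0, 0, 0]], [[0, 0, 3], [0, 0, 0]], [[0, 0, 1.3], [0, 0, 0]], [[0, 0, 0.6], [0, 0, 0]], [[0, 0, 0.3], [0, 0, 0]], [[0, 0, 0], [0, 0, 0]], [[0, 0, 0], [0, 0, 0]]])

```text
time_s: 6.12
ee_pos: [465.6, 338.7, 50.7]
tcp_rot: [179.9, -0.0, 90.0]
force: [0.3, 0.2, -0.5]
width: 34.1
gripper_force: 40.4
```

play_rows(motion=[[[0, 0, 0], [0, 0, 0]], [[0, 0, 0], [0, 0, 0]], [[0, 0, 0], [0, 0, 0]], [[0, 0, 0], [0, 0, 0]], [[0, 0, 0], [0, 0, 0]], [[0, 0, 0], [0, 0, 0]], [[0, 0, -2], [0, 0, 0]], [[0, 0, -3], [0, 0, 0]], [[0, 0, -3], [0, 0, 0]], [[0, 0, -3], [0, 0, 0]], [[0, 0, 0], [0, 0, 0]]], fingers=-1)

```text
time_s: 7.03
ee_pos: [467.7, 340.7, 166.1]
tcp_rot: [179.4, -0.3, 90.0]
force: [1.3, 0.6, 0.4]
width: 85.3
gripper_force: 0.0
```

play_rows(motion=[[[-2, 0.8, 0], [0, 0, 0]], [[-3.6, 1.4, 0], [0, 0, 0]], [[-3.6, 1.4, 0], [0, 0, 0]], [[-3.6, 1.4, 0], [0, 0, 0]], [[-3.6, 1.4, 0], [0, 0, 0]], [[-3.6, 1.4, 0], [0, 0, 0]], [[-3, 1.1, 0], [0, 0, 0]], [[-1, 0.37, 0], [0, 0, 0]], [[0, 0, 3], [0, 0, 0]], [[0, 0, 3], [0, 0, 0]], [[0, 0, 0], [0, 0, 0]], [[0, 0, 0], [0, 0, 0]]])

```text
time_s: 8.03
ee_pos: [555.4, 99.3, 98.0]
tcp_rot: [-179.7, -0.0, 90.0]
force: [-0.1, -0.4, 0.4]
width: 85.4
gripper_force: 0.0
```

```bash
python3 - <<'E'
from h import *
s=ctrl.sense(); print(s['time_s'],s['ee_pos'],s['tcp_rot'],s['width'],s['force'])
grab('wrist','w3'); grab('top','top1')
for f in ('w3','top1'):
 W,z=cloud(f)
 for c in ((558.2,98.5),(647.5,130.5),(465,338.5)):
  m=(W[...,2]>64)&(W[...,2]<78)&(np.hypot(W[...,0]-c[0],W[...,1]-c[1])<30); P=W[m]
  if len(P)>20: print(f,len(P),P.mean(0),cv2.minEnclosingCircle(P[:,:2].astype(np.float32)))
E
```

```text
8.0333 [555.37720887  99.3079041   97.96677003] [-1.79726486e+02 -1.62419205e-02  9.00318676e+01] 85.4081626133889 [-0.13860172 -0.40670514  0.36059552]
w3 1879 [558.89173118 100.82753358  71.28534628] ((559.0663452148438, 99.35297393798828), 17.978839874267578)
w3 2109 [646.66783318 131.81572981  71.40625529] ((648.4536743164062, 131.2591552734375), 18.377527236938477)
```

play_rows(motion=[[[0, 0.2, 2.4], [0, 0, 0]], [[0, 0, 2.2], [0, 0, 0]], [[0, 0, 1], [0, 0, 0]], [[0, 0, 0], [0, 0, 0]], [[0, 0, 0], [0, 0, 0]]])

```text
time_s: 8.55
ee_pos: [559.6, 99.3, 44.4]
tcp_rot: [180.0, 0.0, 90.1]
force: [0.1, -1.0, 1.1]
width: 85.4
gripper_force: 0.0
```

play_rows(motion=[[[0, 0, 0], [0, 0, 0]], [[0, 0, 0], [0, 0, 0]], [[0, 0, 0], [0, 0, 0]], [[0, 0, 0], [0, 0, 0]], [[0, 0, 0], [0, 0, 0]], [[0, 0, 0], [0, 0, 0]], [[0, 0, 0], [0, 0, 0]], [[0, 0, 0], [0, 0, 0]]], fingers=1)

```text
time_s: 9.22
ee_pos: [559.7, 98.9, 44.5]
tcp_rot: [179.9, 0.0, 90.0]
force: [-1.2, -0.2, 5.1]
width: 33.9
gripper_force: 39.6
```

play_rows(motion=[[[0, 0, -2], [0, 0, 0]], [[0, 0, -3], [0, 0, 0]], [[0, 0, -4], [0, 0, 0]], [[1, -0.5, -2], [0, 0, 0]], [[2.4, -1.2, 0], [0, 0, 0]], [[3.4, -1.7, 0], [0, 0, 0]], [[3.4, -1.7, 0], [0, 0, 0]], [[3.4, -1.7, 0], [0, 0, 0]], [[2.8, -1.4, 0], [0, 0, 0]], [[1.5, -0.8, 0], [0, 0, 0]], [[0.5, -0.25, 0], [0, 0, 0]], [[0, 0, 0], [0, 0, 0]], [[0, 0, 2], [0, 0, 0]], [[0, 0, 3], [0, 0, 0]], [[0, 0, 3], [0, 0, 0]], [[0, 0, 0], [0, 0, 0]], [[0, 0, 0], [0, 0, 0]]])

```text
time_s: 10.63
ee_pos: [465.9, 281.3, 72.3]
tcp_rot: [-179.8, 0.1, 89.9]
force: [-0.4, -0.2, 0.1]
width: 34.0
gripper_force: 40.5
```

play_rows(motion=[[[0.15, 0.1, 1.2], [0, 0, 0]], [[0, 0, 0.7], [0, 0, 0]], [[0, 0, 0.4], [0, 0, 0]], [[0, 0, 0], [0, 0, 0]], [[0, 0, 0], [0, 0, 0]]])

```text
time_s: 11.05
ee_pos: [468.0, 284.3, 51.2]
tcp_rot: [180.0, -0.0, 90.0]
force: [-0.2, 0.0, -1.2]
width: 33.9
gripper_force: 40.5
```

play_rows(motion=[[[0, 0, 0], [0, 0, 0]], [[0, 0, 0], [0, 0, 0]], [[0, 0, 0], [0, 0, 0]], [[0, 0, 0], [0, 0, 0]], [[0, 0, 0], [0, 0, 0]], [[0, 0, 0], [0, 0, 0]], [[0, 0, -2], [0, 0, 0]], [[0, 0, -3], [0, 0, 0]], [[0, 0, -3], [0, 0, 0]], [[0, 0, -2], [0, 0, 0]], [[0, 0, 0], [0, 0, 0]]], fingers=-1)

```text
time_s: 11.97
ee_pos: [470.4, 285.6, 155.4]
tcp_rot: [179.5, -0.2, 90.0]
force: [0.7, 0.0, -0.2]
width: 85.4
gripper_force: 0.0
```

play_rows(motion=[[[-1, 1.2, 0], [0, 0, 0]], [[-2.5, 3, 0], [0, 0, 0]], [[-2.5, 3, 0], [0, 0, 0]], [[-2.5, 3, 0], [0, 0, 0]], [[-2.5, 3, 0], [0, 0, 0]], [[-2.5, 3, 0], [0, 0, 0]], [[-1.2, 1.4, 0], [0, 0, 0]], [[-0.5, 0.45, 0], [0, 0, 0]], [[0, 0, 2.5], [0, 0, 0]], [[0, 0, 2.5], [0, 0, 0]], [[0, 0, 0], [0, 0, 0]], [[0, 0, 0], [0, 0, 0]]])

```text
time_s: 12.97
ee_pos: [645.9, 132.5, 98.0]
tcp_rot: [-179.7, 0.0, 90.0]
force: [0.1, -0.1, -0.1]
width: 85.3
gripper_force: 0.0
```

```bash
python3 - <<'E'
from h import *
s=ctrl.sense(); print(s['time_s'],s['ee_pos'],s['tcp_rot'],s['width'],s['force'])
grab('wrist','w4')
for f in ('w4',):
 W,z=cloud(f)
 for c in ((647.5,130.5),):
  m=(W[...,2]>64)&(W[...,2]<78)&(np.hypot(W[...,0]-c[0],W[...,1]-c[1])<30); P=W[m]
  if len(P)>20: print(f,len(P),P.mean(0),cv2.minEnclosingCircle(P[:,:2].astype(np.float32)))
E
```

```text
12.9667 [645.86498424 132.48701256  97.96775143] [-1.79654143e+02  5.41130432e-03  9.00369825e+01] 85.30177358500752 [ 0.10815293 -0.13131514 -0.12609036]
w4 1876 [648.5687708  132.68906335  71.53792439] ((648.48583984375, 131.0578155517578), 18.04712677001953)
```

play_rows(motion=[[[-0.1, 0.1, 2.4], [0, 0, 0]], [[0, 0, 2.2], [0, 0, 0]], [[0, 0, 1], [0, 0, 0]], [[0, 0, 0], [0, 0, 0]], [[0, 0, 0], [0, 0, 0]]])

```text
time_s: 13.43
ee_pos: [649.4, 131.8, 45.3]
tcp_rot: [180.0, -0.0, 90.1]
force: [-0.4, -0.3, 0.8]
width: 85.6
gripper_force: 0.0
```

play_rows(motion=[[[0, 0, 0], [0, 0, 0]], [[0, 0, 0], [0, 0, 0]], [[0, 0, 0], [0, 0, 0]], [[0, 0, 0], [0, 0, 0]], [[0, 0, 0], [0, 0, 0]], [[0, 0, 0], [0, 0, 0]], [[0, 0, 0], [0, 0, 0]], [[0, 0, 0], [0, 0, 0]]], fingers=1)

```text
time_s: 14.1
ee_pos: [649.6, 131.5, 45.6]
tcp_rot: [179.9, -0.0, 90.0]
force: [-1.7, 0.0, 6.3]
width: 34.0
gripper_force: 39.7
```

play_rows(motion=[[[0, 0, -2], [0, 0, 0]], [[0, 0, -3], [0, 0, 0]], [[0, 0, -4], [0, 0, 0]], [[0.5, -1, -2], [0, 0, 0]], [[1.4, -2.6, 0], [0, 0, 0]], [[1.8, -3.4, 0], [0, 0, 0]], [[1.8, -3.4, 0], [0, 0, 0]], [[1.8, -3.4, 0], [0, 0, 0]], [[1.4, -2.5, 0], [0, 0, 0]], [[0.7, -1.2, 0], [0, 0, 0]], [[0.3, -0.5, 0], [0, 0, 0]], [[0, 0, 0], [0, 0, 0]], [[0, 0, 2], [0, 0, 0]], [[0, 0, 3], [0, 0, 0]], [[0, 0, 3], [0, 0, 0]], [[0, 0, 0], [0, 0, 0]], [[0, 0, 0], [0, 0, 0]]])

```text
time_s: 15.52
ee_pos: [469.3, 227.4, 73.2]
tcp_rot: [-179.8, 0.1, 89.9]
force: [0.5, -0.1, -0.6]
width: 33.8
gripper_force: 40.3
```

play_rows(motion=[[[0, 0, 1.2], [0, 0, 0]], [[0, 0, 0.7], [0, 0, 0]], [[0, 0, 0.4], [0, 0, 0]], [[0, 0, 0], [0, 0, 0]], [[0, 0, 0], [0, 0, 0]]])

```text
time_s: 15.93
ee_pos: [469.7, 228.4, 52.1]
tcp_rot: [179.9, -0.0, 90.0]
force: [-0.1, -0.4, -1.1]
width: 33.6
gripper_force: 40.3
```

play_rows(motion=[[[0, 0, 0], [0, 0, 0]], [[0, 0, 0], [0, 0, 0]], [[0, 0, 0], [0, 0, 0]], [[0, 0, 0], [0, 0, 0]], [[0, 0, 0], [0, 0, 0]], [[0, 0, 0], [0, 0, 0]], [[0, 0, -2], [0, 0, 0]], [[0, 0, -3], [0, 0, 0]], [[0, 0, -3], [0, 0, 0]], [[0, 0, -4], [0, 0, 0]], [[0, 0, -2], [0, 0, 0]], [[0, 0, 0], [0, 0, 0]]], fingers=-1)

```text
time_s: 16.93
ee_pos: [472.2, 229.3, 197.0]
tcp_rot: [179.4, -0.1, 90.0]
force: [0.1, 0.2, -0.2]
width: 85.3
gripper_force: 0.0
```

play_rows(motion=[[[-1.5, 0, 0], [0, 0, 0]], [[-3, 0.1, 0], [0, 0, 0]], [[-4, 0.15, 0], [0, 0, 0]], [[-4, 0.15, 0], [0, 0, 0]], [[-4, 0.15, 0], [0, 0, 0]], [[-4, 0.15, 0], [0, 0, 0]], [[-4, 0.15, 0], [0, 0, 0]], [[-4, 0.15, 0], [0, 0, 0]], [[-4, 0.15, 0], [0, 0, 0]], [[-4, 0.15, 0], [0, 0, 0]], [[-4, 0.15, 0], [0, 0, 0]], [[-4, 0.15, 0], [0, 0, 0]], [[-4, 0.15, 0], [0, 0, 0]], [[-1.9, 0.15, 0], [0, 0, 0]], [[-0.7, 0.1, 0], [0, 0, 0.04]], [[0, 0, 2.5], [0, 0, 0]], [[0, 0, 2.5], [0, 0, 0]], [[0, 0, 0], [0, 0, 0]], [[0, 0, 0], [0, 0, 0]]])

```text
time_s: 18.52
ee_pos: [488.0, -281.6, 139.6]
tcp_rot: [-179.8, -0.2, 87.7]
force: [0.0, -0.7, 1.6]
width: 85.5
gripper_force: 0.0
```

```bash
python3 - <<'E'
from h import *
s=ctrl.sense(); print(s['time_s'],s['ee_pos'],s['tcp_rot'],s['width'],s['force'])
a=grab('wrist','w5')[0]; b=grab('top','top2')[0]
cv2.imwrite('pics/m5.png',np.hstack([cv2.resize(a,(448,336)),cv2.resize(b[215:290,60:138],(349,336),interpolation=cv2.INTER_CUBIC)])[:,:,::-1])
W,z=cloud('top2')
for c in ((465,338.5),(467.2,283.5),(469.5,228.4)):
  m=(W[...,2]>64)&(W[...,2]<80)&(np.hypot(W[...,0]-c[0],W[...,1]-c[1])<24); P=W[m]
  print(len(P),np.median(P[:,2]),cv2.minEnclosingCircle(P[:,:2].astype(np.float32)))
m=(W[...,2]>85)&(W[...,2]<98)&(abs(W[...,0]-467)<65)&(abs(W[...,1]-283)<130); print('low',cv2.minAreaRect(W[m][:,:2].astype(np.float32)))
W,z=cloud('w5')
m=(W[...,2]>78)&(W[...,2]<87)&(abs(W[...,0]-488)<25)&(abs(W[...,1]+284)<45);P=W[m];print('plate',len(P),cv2.minAreaRect(P[:,:2].astype(np.float32)),np.median(P[:,2]))
m=(W[...,2]>86)&(W[...,2]<98)&(abs(W[...,0]-488)<65)&(abs(W[...,1]+284)<125);P=W[m];print('rim',len(P),P.min(0),P.max(0))
E
```

```text
18.5167 [ 487.9966574  -281.55412417  139.59178241] [-1.79780054e+02 -1.79754295e-01  8.77241474e+01] 85.45191900995655 [ 0.00848659 -0.65856272  1.61992967]
228 73.36898796317482 ((463.4547424316406, 338.31451416015625), 17.831144332885742)
225 73.50616890116059 ((467.2837829589844, 283.9305419921875), 17.687397003173828)
227 73.71851946759882 ((468.43798828125, 227.0258331298828), 18.107023239135742)
low ((466.8226318359375, 283.2320861816406), (98.99011993408203, 213.7882537841797), 1.7143434286117554)
plate 1347 ((487.90252685546875, -284.8995056152344), (69.23734283447266, 13.762130737304688), 88.19670867919922) 83.02082850762903
rim 3506 [ 434.04641643 -393.53454671   86.00802395] [ 542.02896693 -177.64117761   95.57050759]
```

View pics/m5.png

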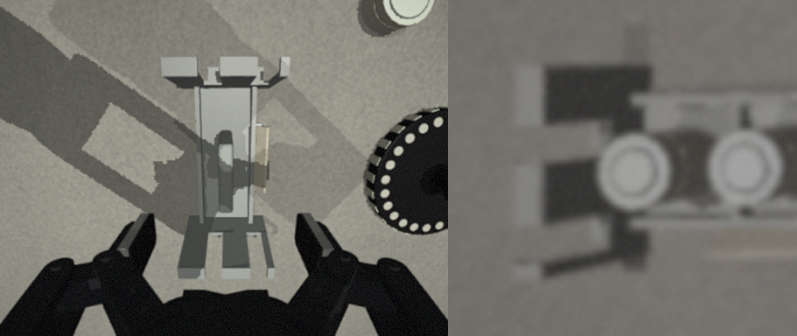

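The three jars stand in their pockets with tops at about 73.5 mm. In the wrist half of the picture the handle plate at (225,170) is centred between the fingers. The label at (260,155) is on world +x, opposite the lower one's.

play_rows(motion=[[[-0.25, 0, 2], [0, 0, 0]], [[0, 0, 3], [0, 0, 0]], [[0, 0, 3], [0, 0, 0]], [[0, 0, 1], [0, 0, 0]], [[0, 0, 0], [0, 0, 0]], [[0, 0, 0], [0, 0, 0]]])

```text
time_s: 19.12
ee_pos: [489.9, -285.4, 52.6]
tcp_rot: [179.9, 0.0, 87.8]
force: [0.1, -0.8, 0.4]
width: 85.3
gripper_force: 0.0
```

play_rows(motion=[[[0, 0, 0], [0, 0, 0]], [[0, 0, 0], [0, 0, 0]], [[0, 0, 0], [0, 0, 0]], [[0, 0, 0], [0, 0, 0]], [[0, 0, 0], [0, 0, 0]], [[0, 0, 0], [0, 0, 0]], [[0, 0, 0], [0, 0, 0]], [[0, 0, 0], [0, 0, 0]], [[0, 0, 0], [0, 0, 0]], [[0, 0, 0], [0, 0, 0]]], fingers=1, force=80)

```text
time_s: 19.95
ee_pos: [489.3, -285.2, 51.9]
tcp_rot: [180.0, 0.0, 87.7]
force: [-1.5, 0.7, 4.7]
width: 12.2
gripper_force: 79.1
```

play_rows(motion=[[[0, 0, -1], [0, 0, 0]], [[0, 0, -2], [0, 0, 0]], [[0, 0, -3], [0, 0, -0.02]], [[0, 0, -3], [0, 0, -0.02]], [[0, 0, -3], [0, 0, -0.02]], [[0, 0, -2], [0, 0, -0.018]], [[1, 0, 0], [0, 0, 0]], [[2, 0, 0], [0, 0, 0]], [[3, 0, 0], [0, 0, 0]], [[3.5, 0, 0], [0, 0, 0]], [[3.5, 0, 0], [0, 0, 0]], [[3.5, 0, 0], [0, 0, 0]], [[3.5, 0, 0], [0, 0, 0]], [[3.5, 0, 0], [0, 0, 0]], [[3.5, 0, 0], [0, 0, 0]], [[3.5, 0, 0], [0, 0, 0]], [[3.5, 0, 0], [0, 0, 0]], [[3.5, 0, 0], [0, 0, 0]], [[3.5, 0, 0], [0, 0, 0]]])

```text
time_s: 21.53
ee_pos: [471.3, 126.7, 189.7]
tcp_rot: [-179.8, -0.0, 92.2]
force: [1.5, -0.3, -3.4]
width: 12.3
gripper_force: 78.4
```

play_rows(motion=[[[3.5, 0, 0], [0, 0, 0]], [[3.5, 0, 0], [0, 0, 0]], [[3, 0, 0], [0, 0, 0]], [[2.5, -0.07, 0], [0, 0, 0]], [[2, 0, 0], [0, 0, 0]], [[1, 0, 0], [0, 0, 0]], [[0.4, 0, 0], [0, 0, 0]], [[0, 0, 0], [0, 0, 0]], [[0, 0, 0], [0, 0, 0]], [[0, 0, 0], [0, 0, 0]], [[0, 0, 0], [0, 0, 0]]])

```text
time_s: 22.45
ee_pos: [466.8, 282.3, 191.4]
tcp_rot: [-180.0, 0.0, 92.1]
force: [-0.8, -1.0, -3.1]
width: 12.1
gripper_force: 78.4
```

```bash
python3 - <<'E'
from h import *
s=ctrl.sense(); print(s['time_s'],s['ee_pos'],s['tcp_rot'],s['width'],s['force'])
a=grab('wrist','w6')[0]; b=grab('side','side6')[0]; grab('top','top6')
cv2.imwrite('pics/m6.png',np.hstack([cv2.resize(a,(400,300)),cv2.resize(b,(400,300))])[:,:,::-1])
for f in('w6','top6'):
  W,z=cloud(f)
  m=(W[...,2]>218)&(W[...,2]<245)&(abs(W[...,0]-467)<65)&(abs(W[...,1]-283)<130);P=W[m]
  if len(P)>20:
    print(f,len(P),P.min(0),P.max(0),np.median(P[:,2]),cv2.minAreaRect(P[:,:2].astype(np.float32)))
    for q in (P[P[:,1]>350],P[P[:,1]<215]):
      if len(q)>5: print('  ',len(q),np.median(q[:,2]),cv2.minAreaRect(q[:,:2].astype(np.float32)))
W,z=cloud('w6')
m=(W[...,2]>85)&(W[...,2]<98)&(abs(W[...,0]-467)<65)&(abs(W[...,1]-283)<130);P=W[m];print('low',len(P),P.min(0),P.max(0))
E
```

```text
22.45 [466.82025487 282.30467405 191.36370544] [-1.79989475e+02  2.08561410e-02  9.21075059e+01] 12.119282191364801 [-0.78755844 -1.02594245 -3.1172426 ]
w6 12990 [411.72452588 248.6695744  218.00718892] [512.75775476 390.78970062 244.96404513] 230.74027237636528 ((464.49688720703125, 318.8994140625), (101.2513656616211, 140.45948791503906), 2.0872066020965576)
   8186 231.12400352251888 ((462.2332763671875, 381.01019287109375), (101.2513656616211, 16.155439376831055), 2.0872066020965576)
top6 763 [420.57712148 175.56846995 218.00032751] [519.02834453 390.36740175 244.77210963] 230.1407088779416 ((466.7754821777344, 282.75347900390625), (98.1612777709961, 212.31982421875), 1.7576727867126465)
   54 229.85235035718222 ((509.3337097167969, 382.630859375), (6.949397563934326, 15.230181694030762), 2.086740493774414)
   364 231.08888150933444 ((469.816162109375, 184.4307403564453), (98.18092346191406, 15.363393783569336), 2.2418620586395264)
low 60 [419.23722334 187.8713167   85.10482955] [519.53895097 388.26821349  92.89786785]
```

View pics/m6.png

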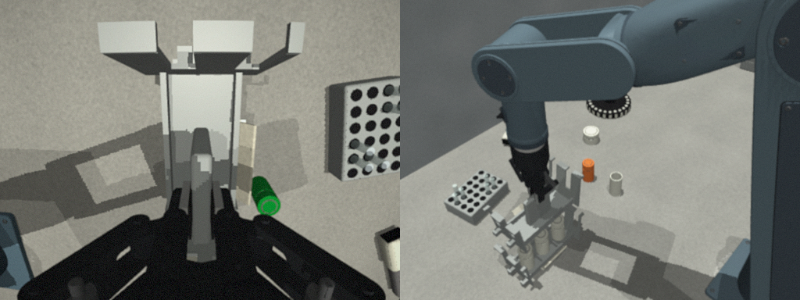

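The topper, with its label at (248,165) on the far side, hangs level and centred over the lower carrier to within about 1 mm. I'll lower it.

play_rows(motion=[[[0.05, 0, 1.2], [0, 0, 0]], [[0, 0, 1.5], [0, 0, 0]], [[0, 0, 1], [0, 0, 0]], [[0, 0, 0.6], [0, 0, 0]], [[0, 0, 0.4], [0, 0, 0]], [[0, 0, 0.2], [0, 0, 0]], [[0, 0, 0.1], [0, 0, 0]], [[0, 0, 0], [0, 0, 0]], [[0, 0, 0], [0, 0, 0]], [[0, 0, 0], [0, 0, 0]]])

```text
time_s: 23.43
ee_pos: [467.0, 284.1, 142.0]
tcp_rot: [179.9, -0.0, 92.2]
force: [0.1, -0.2, -2.8]
width: 11.6
gripper_force: 78.3
```

play_rows(motion=[[[0, 0, 0.1], [0, 0, 0]], [[0, 0, 0.1], [0, 0, 0]], [[0, 0, 0.1], [0, 0, 0]], [[0, 0, 0.1], [0, 0, 0]], [[0, 0, 0], [0, 0, 0]], [[0, 0, 0], [0, 0, 0]]])

```text
time_s: 23.93
ee_pos: [466.5, 283.9, 137.3]
tcp_rot: [-180.0, 0.0, 92.2]
force: [-0.3, 0.3, -3.5]
width: 11.8
gripper_force: 78.3
```

play_rows(motion=[[[0, 0, 0.1], [0, 0, 0]], [[0, 0, 0.1], [0, 0, 0]], [[0, 0, 0], [0, 0, 0]], [[0, 0, 0], [0, 0, 0]], [[0, 0, 0], [0, 0, 0]]])

```text
time_s: 24.35
ee_pos: [466.8, 284.1, 135.9]
tcp_rot: [180.0, -0.0, 92.2]
force: [-1.7, 0.6, 2.0]
width: 12.0
gripper_force: 79.1
```

```bash
python3 - <<'E'
from h import *
s=ctrl.sense(); print(s['time_s'],s['ee_pos'],s['width'],s['force'])
b=grab('side','side7')[0]; grab('top','top7')
cv2.imwrite('pics/m7.png',cv2.resize(b[220:384,100:290],None,fx=3.5,fy=3.5,interpolation=cv2.INTER_CUBIC)[:,:,::-1])
W,z=cloud('top7')
m=(W[...,2]>160)&(W[...,2]<190)&(abs(W[...,0]-467)<65)&(abs(W[...,1]-283)<130);P=W[m]
for q in (P[P[:,1]>350],P[P[:,1]<215]):
  if len(q)>5: print('  ',len(q),np.median(q[:,2]),cv2.minAreaRect(q[:,:2].astype(np.float32)))
E
```

```text
24.35 [466.77699166 284.0654771  135.86341073] 11.983245655333285 [-1.70258469  0.64049713  2.00962415]
   50 174.28488721021682 ((509.28887939453125, 384.7366027832031), (5.90559196472168, 16.848644256591797), 0.9228609800338745)
   314 175.36542299454663 ((470.6165466308594, 184.95294189453125), (98.80267333984375, 15.345466613769531), 2.2521021366119385)
```

View pics/m7.png

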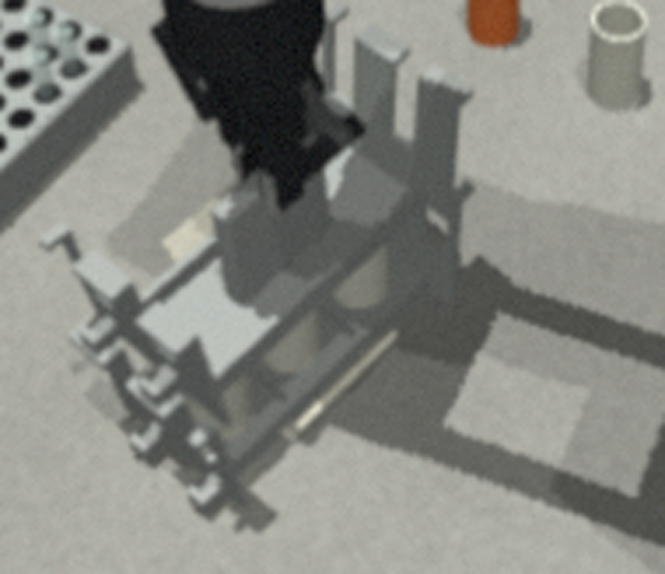

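Contact is made: the rims are at about 175 mm, the labels at (190,240) and (345,385) are on opposite sides, and the jars sit under the floor. I'll release and lift away.

play_rows(motion=[[[0, 0, 0], [0, 0, 0]], [[0, 0, 0], [0, 0, 0]], [[0, 0, 0], [0, 0, 0]], [[0, 0, 0], [0, 0, 0]], [[0, 0, 0], [0, 0, 0]], [[0, 0, 0], [0, 0, 0]], [[0, 0, 0], [0, 0, 0]], [[0, 0, 0], [0, 0, 0]], [[0, 0, -1], [0, 0, 0]], [[0, 0, -2], [0, 0, 0]], [[0, 0, -3], [0, 0, 0]], [[0, 0, -3], [0, 0, 0]], [[0, 0, -3], [0, 0, 0]], [[-2, 0, 0], [0, 0, 0]], [[-3, 0, 0], [0, 0, 0]], [[-3, 0, 0], [0, 0, 0]], [[-3, 0, 0], [0, 0, 0]], [[-3, 0, 0], [0, 0, 0]], [[0, 0, 0], [0, 0, 0]], [[0, 0, 0], [0, 0, 0]]], fingers=-1)

```text
time_s: 26.12
ee_pos: [472.3, 142.9, 256.3]
tcp_rot: [179.9, -0.0, 92.0]
force: [0.5, 0.9, -0.1]
width: 85.5
gripper_force: 0.0
```

```bash
python3 - <<'E'
from h import *
s=ctrl.sense(); print(s['time_s'],s['ee_pos'],s['width'],s['force'])
b=grab('side','side8')[0]; a=grab('top','top8')[0]
cv2.imwrite('pics/m8.png',np.hstack([cv2.resize(b[200:384,90:290],(400,368)),cv2.resize(a[205:295,55:155],(400,368))])[:,:,::-1])
W,z=cloud('top8')
for lo,hi in ((168,185),(158,170),(84,96)):
  m=(W[...,2]>lo)&(W[...,2]<hi)&(abs(W[...,0]-467)<65)&(abs(W[...,1]-283)<130);P=W[m]
  print(lo,len(P),cv2.minAreaRect(P[:,:2].astype(np.float32)),[round(float(np.median(q[:,2])),1) for q in (P[P[:,1]>350],P[P[:,1]<215])])
for n,c,zz in (('open',(455.7,4.2),60),('squat',(668,-120.7),35)):
  m=(W[...,2]>zz)&(W[...,2]<78)&(np.hypot(W[...,0]-c[0],W[...,1]-c[1])<40); P=W[m]
  print(n,cv2.minEnclosingCircle(P[:,:2].astype(np.float32)) if len(P)>5 else None)
E
```

```text
26.1167 [472.27240162 142.89108927 256.31224352] 85.53977898020402 [ 0.53148362  0.92383407 -0.05892817]
168 57 ((495.951904296875, 284.2642822265625), (217.44456481933594, 17.268291473388672), 80.04241943359375) [174.9, 173.0]
158 17 ((509.2777404785156, 377.8052978515625), (6.092258453369141, 2.738685369491577), 12.840978622436523) [165.3, nan]
84 372 ((468.2253723144531, 272.70562744140625), (96.67757415771484, 193.35972595214844), 1.6504417657852173) [89.3, 91.3]
open ((455.68743896484375, 3.964053153991699), 18.02308464050293)
squat ((668.0490112304688, -120.64631652832031), 27.040979385375977)
  return _methods._mean(a, axis=axis, dtype=dtype,
  ret = ret.dtype.type(ret / rcount)
```

View pics/m8.png

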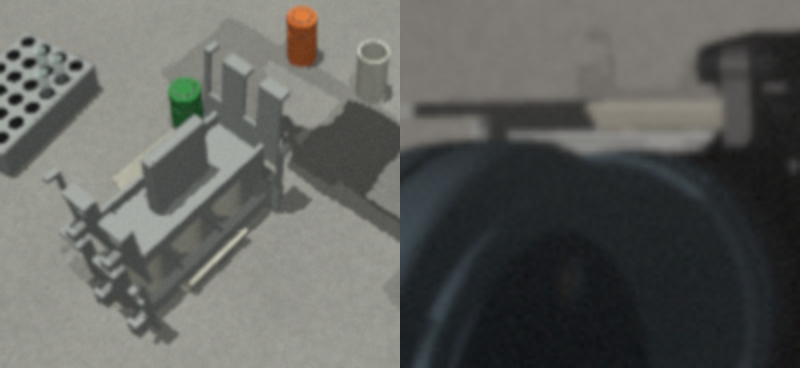

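The side view shows the topper level on the rims and released. The arm hides it from the top camera, so I'll clear it for a final check.

play_rows(motion=[[[-3, 0, 0], [0, 0, 0]], [[-4, 0, 0], [0, 0, 0]], [[-4, 0, 0], [0, 0, 0]], [[-4, 0, 0], [0, 0, 0]], [[-4, 0, 0], [0, 0, 0]], [[-4, 0, 0], [0, 0, 0]], [[-3, 0, 0], [0, 0, 0]], [[0, 0, 0], [0, 0, 0]], [[0, 0, 0], [0, 0, 0]], [[0, 0, 0], [0, 0, 0]], [[0, 0, 0], [0, 0, 0]]])

```text
time_s: 27.13
ee_pos: [482.1, -113.9, 255.4]
tcp_rot: [-180.0, -0.0, 92.3]
force: [-0.8, 0.0, -0.6]
width: 85.2
gripper_force: 0.0
```

```bash
python3 - <<'E'
from h import *
grab('top','top9'); W,z=cloud('top9')
for lo,hi in ((168,185),(158,170),(84,96)):
  m=(W[...,2]>lo)&(W[...,2]<hi)&(abs(W[...,0]-467)<65)&(abs(W[...,1]-283)<130);P=W[m]
  print(lo,len(P),cv2.minAreaRect(P[:,:2].astype(np.float32)),[round(float(np.median(q[:,2])),1) for q in (P[P[:,1]>350],P[P[:,1]<215]) if len(q)])
E
```

```text
168 633 ((466.0428771972656, 284.2592468261719), (100.11027526855469, 213.2299041748047), 2.253270387649536) [174.7, 175.3]
158 440 ((467.22900390625, 278.6486511230469), (99.96475219726562, 198.6687469482422), 2.8570446968078613) [164.4, 168.8]
84 1951 ((467.54058837890625, 273.3996887207031), (99.0224609375, 193.40631103515625), 1.9710103273391724) [87.9, 90.8]
```

The topper is centred at (466.0, 284.3) against the lower carrier's (467, 283.3), with yaw matched and both rims at 175 mm. I'll hand it in.

```bash
python3 -c "
from cell import ctrl
print(ctrl.job_done())"
```

```text
the job is handed in; nothing more can be done
None
```

The three capped jars stand one to a pocket, the handled carrier is stacked level on the rims with its label opposite, everything is released, and the job is handed in; no verdict was returned, though my last measurement had the stack centred to about 1 mm.

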